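# Fit the lamp foot over the four studs of its swivel base

## Robot

A 6-joint arm with a two-finger parallel gripper is mounted at the origin on the work surface. World frame = base frame: x ahead of the robot, y to its left, z up, the work surface at z = 0. Lengths are in m, angles in rad, forces in N, time in s.
With the tool pointing down it reaches from about 0.425 to 1.125 m from the base axis. Payload 14.9 kg.
Tool frame: the origin (TCP) lies on the centre line of the jaws, within the pads' length; the fingertips stand 19 mm ahead of it and the grasp point (between the pads) is the TCP (manip.tcp_to_tips is the distance from the TCP to the fingertips, in m); z points along the fingers, y is the direction in which the jaws open and shut (so a half turn about z gives the same grasp; the last joint's range is limited). The gripper opens to 91 mm and grips with 3 to 60 N. Pads are 32 mm wide; open, the fingers measure 118 mm over their backs; the gripper's body (76 mm by 178 mm) begins 60 mm behind the grasp point.
Start: joints at [-1.294, 0.379, 1.734, -0, 1.028, -0.033], TCP at [0.213, -0.667, 0.233] pointing down, gripper open.
Joint ranges: [-2.77, 2.77], [-0.74, 2.19], [0, 2.66], [-1.06, 4.2], [0.31, 2.87], [-3.08, 3.08]. Speed limits (rad/s): [1.89, 1.89, 2.39, 3.14, 3.14, 3.14].

## Interface

Orientations are given as a unit quaternion [w, x, y, z].
In Python, from bench import manip, imaging gives the robot as it stands.
- The arm moves only by the tool step_arm, never from a script. Its argument "deltas" is a list that holds one entry, the list of rows, each a list of 5 numbers: the shift along the tool's x, y, z in mm, then the turn about the tool's z in degrees, then the finger opening in mm, from 0 to 91.2. A call has exactly 10 rows; each row shifts and turns the commanded pose from where the row before left it, along the tool's axes as they then stand; what a row does not reach is not made up. A row lasts 1/12 s, in which the tool goes at most 41.7 mm and 7.16 degrees, less where a joint would pass 70% of its speed; a pose out of reach is approached as far as the arm can. A call is refused whole if a number of a shift passes 41.7 or a number of a turn 7.16, either way. A call with a gripper value outside its range is refused whole. The fingers move at their own pace and stop on an object; "newtons" is the grip in N (left out, the last holds). Time passes only in rows, so rows that do not move let the fingers close, or fill a call up. It gives the time, the measured TCP pose, the force and the opening at its end, in the units of the state.
- manip.state(): the state, without advancing time (a new reading comes with each control period).
- imaging.capture(name): name is "side" or "top" or "wrist"; returns the picture (420x560x3 uint8, red, green, blue); there is no depth.
- imaging.camera_params(name): a dict with "fx", "fy", "cx", "cy" (pixels), "pose" (4x4, takes a point from camera to world coordinates). Camera axes: x right, y down, z forward; pixel columns grow to the right and rows downward; lengths in m; the calibration is good to about 2 mm. A picture is of the moment at which its call begins: read the wrist's pose just before it. camera_params takes no time and is no camera call; for the wrist camera it gives the pose at the moment of the call.
- manip.close_job(): hands the job in, once; it reports no verdict.
Trained networks look in the newest picture that a camera, given by its name, has taken for a name from the list of things; names that differ only in an ending like _2 or _b are one class to them, and where a whole thing is asked for, a point or a joint stands for the part that bears it (a point fixed in the world has none). Each returns a list of dicts, best first, with "confidence" (0 to 1); they miss things now and then, are a little off and sometimes report something else, mostly with a low value. They report only what shows in the picture. A call takes as long as a camera call. They do not tell look-alikes from the thing itself.
- imaging.outline_of(camera, label): "mask" (420x560 bool, what is visible of it) and "position" ([column, row] in pixels, amid what is visible of it).
The state is a dict: "clock": time; "qpos": joint angles; "qvel": joint speeds; "effort": joint torques, N m; "tool_pos": TCP position; "ee_rot": TCP orientation; "force": force on the tool from outside, world axes, zero at the start; "wrist_torque": the same for the moment, N m; "opening": finger opening in m.
Only numpy, scipy, OpenCV 4.12 (cv2) and the standard library are available. Lean on these libraries where they do the work, as an engineer would, in place of code of your own. Each camera call takes 0.05 s, during which the arm holds its last target. There are 200 camera calls.

## Task

Put the work lamp back together: fit the aluminium lamp foot onto its base, turning it lightly on the stud tips until all four holes drop over the four studs, and lower it fully home on the swivel disc. It must end up square with the base plate (the stiff swivel turns with the foot once it is on the studs); then let go, and leave the other things on the table where they are. Push lightly: about 10 N is plenty, and never more than 50 N on the base or studs.

Things in the scene. Friction and masses are not known exactly. Their poses are not given: they have to be found in the camera images.
- foot_center (a point): Loose aluminium lamp foot, 0.3 to 0.6 kg, upright: square flange 90 x 90 x 10 mm at the bottom, solid square post 30 x 30 mm rising from its middle to 80 mm above the underside, faces parallel to the flange's sides; grip the post's upper part. Point on the post's axis 40 mm above the underside; x, y square to the flange's sides, z up. A quarter turn makes no difference to the fit.
- foot_under (a point): Centre of the lamp foot's underside, axes as foot_center. Four straight through holes of 10 mm diameter at x = +-30 mm, y = +-30 mm from here.
- swivel_face (a point): Lamp base, fixed: grey steel plate 140 x 140 x 14 mm; on it a steel swivel disc, 124 mm diameter, 6 mm thick. Point: centre of the disc's top face, 20 mm above the table; x, y parallel to the PLATE's sides (they do not turn with the disc), z up. With the foot fully home its underside lies on the disc: foot_center is 40 mm above this point; when resting on the stud tips, 56 mm above.
- stud_tips (a point): Point on the swivel axis level with the stud tips, 16 mm above the disc; axes of the plate. Four dark steel studs, 8 mm diameter, slightly tapered tips, at the corners of a 60 x 60 mm square about this axis, turn with the disc: stiff (0.6 N m friction, no spring, 57 degrees either way). Start: 0.15 to 0.75 rad counterclockwise from above off square with the plate, not measured: find it by eye or feel.
- reflector_mid (a point): Bystander, loose: aluminium bell reflector, 110 mm wide, 115 mm high, standing mouth down; point 50 mm above its underside.
- tape_roll_mid (a point): Bystander, loose: ring of paper tape, 100 mm across, 25 mm high, lying flat; its centre.
- pencil_cup_mid (a point): Bystander, loose: white ceramic cup, 76 mm wide, 95 mm high; point half-way up.
There are look-alikes about, which are no part of the job. What is shaped like the part that bears swivel_face but turquoise is not meant. Leave any pink or red look-alike of the part that bears foot_center alone.

How it is judged:
By the outcome, as a careful person would: the job done as asked, in the order asked, and still so for the second after the job is handed in, with the robot touching nothing.
It also fails if it takes over 61 s, if anything falls off the work surface, if the arm or the gripper's body presses on something with over 40 N, if the wrist force passes 120 N, or if a joint passes its speed limit or range.

## Working session

There is one attempt and no reset: what is moved stays moved. The work goes in short steps, Python scripts to look and compute and a tool call to move; the robot and the scene stay as the last step left them, time stands still between calls to the robot, and variables do not carry over. Pictures are saved under pics/ and viewed, about 8 in all and at most 12, crops included, and the job is handed in when it is done.

Besides the shell and the picture viewer there is one more tool, called as name(argument=value, ...), one argument or row to a line, values as JSON. step_arm: Moves the arm, as the interface text tells. Its arguments: {"type":"object","properties":{"deltas":{"type":"array"},"newtons":{"type":"number"}},"required":["deltas"]}

```bash
mkdir -p pics; ls
python3 - <<'E'
from bench import manip, imaging
import cv2,numpy as np
for n in("top","side"):
    im=imaging.capture(n); cv2.imwrite(f"pics/{n}0.png",im[:,:,::-1]); 
    p=imaging.camera_params(n); print(n,p['fx'],p['cx'],p['cy'],np.round(p['pose'],3).tolist())
    for l in("foot_center","swivel_face"):
        for d in imaging.outline_of(n,l): print(n,l,d['confidence'],d['position'],d['mask'].sum())
print(manip.state())
a=cv2.imread("pics/top0.png");b=cv2.imread("pics/side0.png")
E
```

```text
pics
top 402.06450454851483 278.7034461283426 206.6857650837088 [[-0.009, -0.996, 0.09, 0.4], [-1.0, 0.009, 0.007, 0.022], [-0.008, -0.09, -0.996, 1.163], [0.0, 0.0, 0.0, 1.0]]
top foot_center 0.94 [339.2, 214.1] 1040
top foot_center 0.69 [331.9, 258.9] 1019
top foot_center 0.57 [393.6, 194.3] 954
top swivel_face 0.87 [213.8, 286.3] 2476
top swivel_face 0.74 [233.9, 207.9] 2257
top swivel_face 0.62 [175.6, 120.0] 2258
top swivel_face 0.22 [337.9, 133.4] 1054
side 491.77781819922325 281.9744590635006 209.4440099753973 [[-0.928, -0.258, 0.27, 0.222], [-0.373, 0.607, -0.702, 0.759], [0.017, -0.752, -0.659, 0.767], [0.0, 0.0, 0.0, 1.0]]
side foot_center 0.84 [314.6, 188.9] 1215
side foot_center 0.71 [320.1, 150.1] 897
side foot_center 0.63 [369.4, 213.1] 1307
side swivel_face 0.94 [94.5, 297.2] 4578
side swivel_face 0.87 [255.1, 275.8] 3964
side swivel_face 0.79 [355.7, 340.8] 5473
{'clock': 0.3, 'qpos': array([-1.29430861e+00,  3.79095735e-01,  1.73437329e+00, -1.25282057e-05,
        1.02851883e+00, -3.33183249e-02]), 'qvel': array([ 0.00060417, -0.0020897 , -0.00265908,  0.00100306,  0.00032175,
        0.00045161]), 'effort': array([-4.64150726e-04, -7.62901568e+01, -4.34056771e+01,  6.49781129e-02,
        4.10742802e-02, -5.92064544e-05]), 'tool_pos': array([ 0.21336097, -0.66657361,  0.23270892]), 'ee_rot': array([-1.95488426e-04,  9.88025980e-01,  1.54287474e-01, -2.92909057e-05]), 'force': array([-1.11344775, -0.50986289, -0.5087574 ]), 'wrist_torque': array([-0.01644823, -0.0299381 , -0.01772602]), 'opening': 0.09079128513522611}
```

View pics/top0.png

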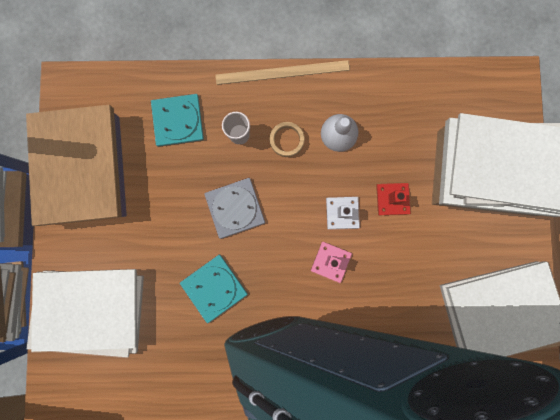

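View pics/side0.png

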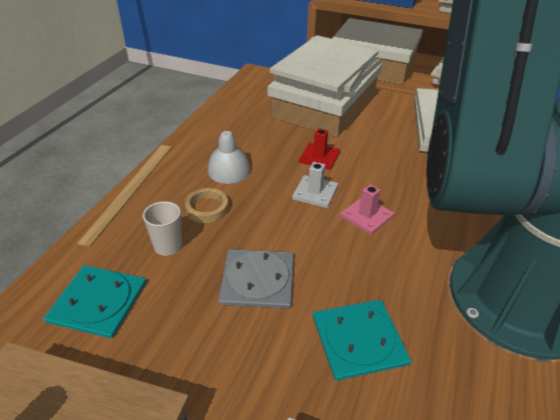

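Top view: foot candidates are grey/aluminium (343,212), red (394,199) and pink (332,262). The grey one fits, since the red and pink ones are excluded. Base candidates are grey (235,208) and turquoise (177,120) and (213,288), so it is the grey one. Next I'll take a confirming crop and a coarse measurement.

```bash
cat > h.py <<'E'
from bench import manip, imaging
import cv2,numpy as np
def ground(cam,uv,z,p=None):
    p=p or imaging.camera_params(cam); T=np.array(p['pose'])
    uv=np.atleast_2d(uv).astype(float)
    r=np.c_[(uv[:,0]-p['cx'])/p['fx'],(uv[:,1]-p['cy'])/p['fy'],np.ones(len(uv))]@T[:3,:3].T
    return T[:3,3]+r*((z-T[2,3])/r[:,2])[:,None]
def proj(cam,P,p=None):
    p=p or imaging.camera_params(cam); T=np.array(p['pose'])
    c=(np.atleast_2d(P)-T[:3,3])@T[:3,:3]
    return np.c_[c[:,0]/c[:,2]*p['fx']+p['cx'],c[:,1]/c[:,2]*p['fy']+p['cy']]
def square(pts):
    (cx,cy),(w,h),a=cv2.minAreaRect((pts[:,:2]*1000).astype(np.float32)); return round(cx,1),round(cy,1),round(w,1),round(h,1),round((a+45)%90-45,1)
E
python3 - <<'E'
from h import *
im=imaging.capture("top")
for l,uv,z in(("foot_center",(339,214),.01),("swivel_face",(234,208),.014)):
    for d in imaging.outline_of("top",l):
        if np.hypot(*(np.array(d['position'])-uv))<10:
            v,u=np.nonzero(d['mask']); g=ground("top",np.c_[u,v],z); print(l,square(g))
            c,_=cv2.findContours(d['mask'].astype(np.uint8),0,2); c=max(c,key=cv2.contourArea)
            print(cv2.approxPolyDP(c,4,True)[:,0].tolist())
a=cv2.resize(im[165:255,195:265],None,fx=6,fy=6,interpolation=2)[:,:400]
b=cv2.resize(im[165:255,300:366],None,fx=6,fy=6,interpolation=2)
cv2.imwrite("pics/crop1.png",np.hstack([a,b])[:,:,::-1])
E
```

```text
foot_center (487.7, -150.6, 94.8, 90.7, 1.5)
[[326, 199], [327, 228], [358, 225], [357, 197]]
swivel_face (503.6, 159.3, 139.7, 139.0, 18.8)
[[248, 178], [205, 193], [219, 237], [263, 222]]
```

View pics/crop1.png

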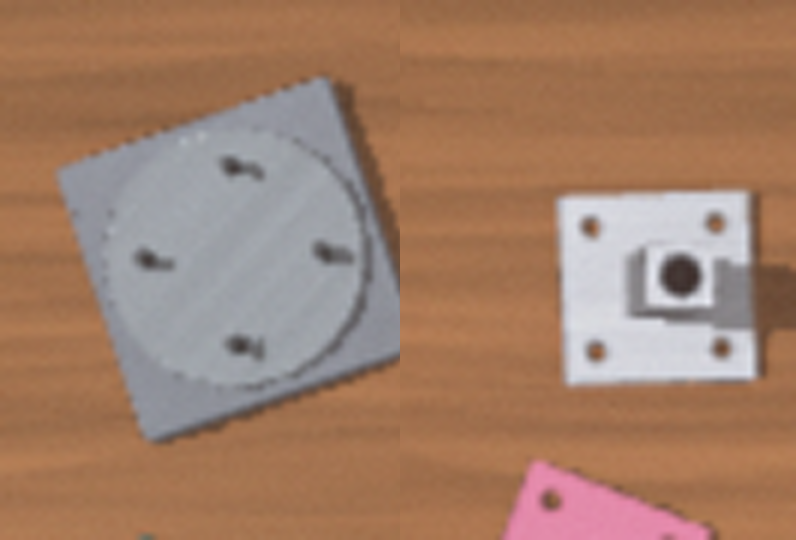

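The crop confirms both. The grey foot (four holes, no tint) is at about (0.488,-0.151) with yaw about 3°. The grey base is at about (0.504,0.159) with plate yaw about 19° and a stud diamond of about 45°. Moving over the foot.

step_arm(
  deltas=[
    [[27,-26,0,0,91],[27,-26,0,0,91],[27,-26,0,0,91],[27,-26,0,0,91],[27,-26,0,0,91],[27,-26,0,0,91],[27,-26,0,0,91],[27,-26,0,0,91],[27,-26,0,0,91],[27,-26,0,0,91]],
  ],
)

```text
clock: 1.28
tool_pos: [0.3918, -0.3351, 0.2332]
ee_rot: [0.0, 0.988, 0.154, 0.0]
force: [0.2, -0.1, -0.1]
opening: 0.0908
```

step_arm(
  deltas=[
    [[27,-26,0,0,91],[27,-26,0,0,91],[27,-26,0,0,91],[27,-26,0,0,91],[27,-26,0,0,91],[0,0,0,7,91],[0,0,0,7,91],[0,0,0,0,91],[0,0,0,0,91],[0,0,0,0,91]],
  ],
)

```text
clock: 2.12
tool_pos: [0.4801, -0.1721, 0.233]
ee_rot: [0.0, 0.999, 0.035, 0.0]
force: [0.0, -0.6, -0.5]
opening: 0.0911
```

```bash
cat >> h.py <<'E'
def tool():
    s=manip.state(); q=s['ee_rot']; w,x,y,z=q
    return s['tool_pos']*1000, np.degrees(np.arctan2(2*(x*y+w*z),1-2*(y*y+z*z))), s
E
python3 - <<'E'
from h import *
p,th,s=tool(); print(p,th,s['force'],s['clock'],s['qpos'])
P=imaging.camera_params("wrist"); im=imaging.capture("wrist"); print(np.round(P['pose'],3),P['fx'])
cv2.imwrite("pics/w1.png",im[:,:,::-1])
for d in imaging.outline_of("wrist","foot_center"):
    v,u=np.nonzero(d['mask']); print(d['confidence'],d['position'],square(ground("wrist",np.c_[u,v],.01,P)))
E
```

```text
[ 480.10832342 -172.05771381  232.95972558] 3.9567401009565164 [ 0.00454195 -0.59974835 -0.45984899] 2.1167 [-3.89816510e-01  7.63515054e-02  2.11442748e+00  1.97383829e-06
  9.50779247e-01  1.11192053e+00]
[[ 0.069 -0.966 -0.251  0.55 ]
 [-0.998 -0.067 -0.018 -0.168]
 [ 0.     0.252 -0.968  0.385]
 [ 0.     0.     0.     1.   ]] 337.3378107498727
0.89 [224.5, 312.3] (338.1, -113.0, 88.9, 116.9, -21.0)
0.66 [263.3, 176.2] (486.1, -151.8, 90.1, 89.2, 1.5)
0.64 [397.7, 156.2] (524.3, -298.4, 90.9, 95.6, 1.6)
```

View pics/w1.png

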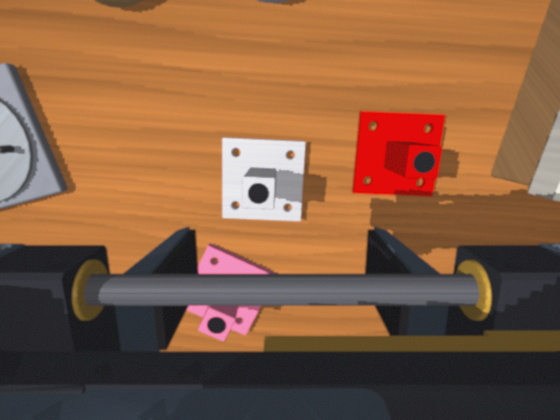

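The wrist view shows the grey foot at (263,178), red at (400,155) and pink at (232,290). The foot is at (486,-152) mm with yaw about 1.5–2°. Descending and gripping the post.

step_arm(
  deltas=[
    [[8,-20,0,2.2,91],[0,0,30,0,91],[0,0,30,0,91],[0,0,30,0,91],[0,0,25,0,91],[0,0,25,0,91],[0,0,18,0,91],[0,0,10,0,91],[0,0,0,0,91],[0,0,0,0,91]],
  ],
  newtons=40,
)

```text
clock: 3.05
tool_pos: [0.487, -0.1515, 0.0652]
ee_rot: [-0.0, 1.0, 0.014, -0.0]
force: [0.5, -0.0, 0.4]
opening: 0.0911
```

step_arm(
  deltas=[
    [[0,0,0,0,20],[0,0,0,0,20],[0,0,0,0,20],[0,0,0,0,20],[0,0,0,0,20],[0,0,0,0,20],[0,0,0,0,20],[0,0,0,0,20],[0,0,0,0,20],[0,0,0,0,20]],
  ],
)

```text
clock: 3.88
tool_pos: [0.4869, -0.1513, 0.0649]
ee_rot: [-0.0, 1.0, 0.013, -0.0]
force: [-0.7, 0.3, -0.2]
opening: 0.0299
```

step_arm(
  deltas=[
    [[0,0,-10,0,20],[0,0,-20,0,20],[0,0,-30,0,20],[0,0,-35,0,20],[0,0,-35,0,20],[0,0,-35,0,20],[0,-10,0,0,20],[-2,-25,0,0,20],[-5,-30,0,0,20],[-5,-30,0,0,20]],
  ],
)

```text
clock: 4.72
tool_pos: [0.4715, -0.0556, 0.2298]
ee_rot: [-0.0, 1.0, 0.013, -0.0]
force: [0.5, 0.8, -4.3]
opening: 0.0301
```

step_arm(
  deltas=[
    [[-5,-30,0,0,20],[-5,-30,0,0,20],[-5,-30,0,0,20],[-2,-25,0,0,20],[0,-12,0,0,20],[0,0,0,0,20],[0,0,0,0,20],[0,0,0,0,20],[0,0,0,0,20],[0,0,0,0,20]],
  ],
)

```text
clock: 5.55
tool_pos: [0.4519, 0.0692, 0.2298]
ee_rot: [0.0, 1.0, 0.013, -0.0]
force: [-0.5, -0.1, -2.6]
opening: 0.0297
```

Run:
```python
from h import *
p,th,s=tool(); print(p,th,s['force'],s['wrist_torque'],s['opening'])
P=imaging.camera_params("wrist"); im=imaging.capture("wrist")
cv2.imwrite("pics/w2.png",im[:,:,::-1]); np.savez("w2.npz",im=im,**P)
for d in imaging.outline_of("wrist","swivel_face"):
    v,u=np.nonzero(d['mask']); print(d['confidence'],d['position'],square(ground("wrist",np.c_[u,v],.014,P)))
```

```text
[451.87406873  69.18277468 229.84655956] 1.4889925187328996 [-0.5191263  -0.09613526 -2.59647278] [ 0.04386325  0.01203216 -0.04152927] 0.029693908624019747
0.89 [189.4, 127.3] (503.0, 159.3, 139.6, 139.9, 19.1)
0.86 [96.8, 321.9] (270.1, 294.6, 63.3, 37.7, 1.5)
```

View pics/w2.png

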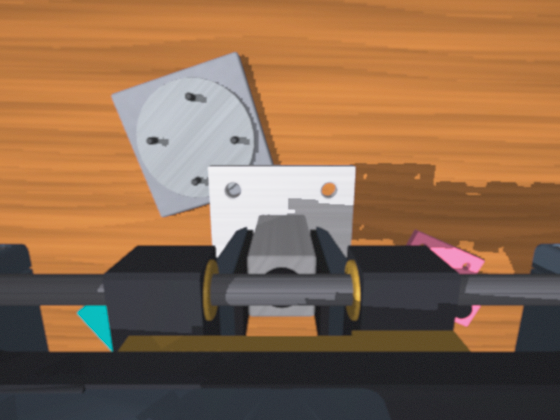

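Run:
```python
from h import *
f=np.load("w2.npz"); im=f['im']; P={k:f[k] for k in('fx','fy','cx','cy','pose')}
# foot in hand
z=.2298-.065+.010
h=ground("wrist",[[233,189],[329,189]],z,P)*1000; e=ground("wrist",[[209,166],[355,166],[212,200]],z,P)*1000
print(h.round(1),e.round(1), np.hypot(*(h[1]-h[0])[:2]))
g=cv2.cvtColor(im,cv2.COLOR_RGB2GRAY).astype(float)
S=cv2.GaussianBlur(g,(0,0),.8)
best=[]
c=np.array([.503,.1593])
for dx in np.arange(-4,4.1,1):
  for dy in np.arange(-4,4.1,1):
    for a in np.arange(20,66,1):
      t=np.radians(a+45+90*np.arange(4)); xy=c+np.array([dx,dy])/1e3+.0424264*np.c_[np.cos(t),np.sin(t)]
      v=0
      for zz in(.022,.026,.03,.034):
        uv=proj("wrist",np.c_[xy,[zz]*4],P).astype(np.float32)
        v+=cv2.remap(S,uv[:,0].reshape(1,-1).copy(),uv[:,1].reshape(1,-1).copy(),1).sum()
      best.append((v,dx,dy,a))
best.sort(); print(best[:8])
_,dx,dy,a=best[0]
k=6; big=cv2.resize(im[45:220,105:280],None,fx=3.4,fy=3.4,interpolation=2)[:,:,::-1].copy()
def dot(p,col): 
    for q in proj("wrist",p,P): cv2.circle(big,tuple(int(round(t)) for t in (q-[105,45]+.5)*3.4),2,col,-1)
t=np.radians(a+45+90*np.arange(4)); xy=c+np.array([dx,dy])/1e3+.0424264*np.c_[np.cos(t),np.sin(t)]
dot(np.c_[xy,[.036]*4],(0,0,255)); dot(np.c_[xy,[.02]*4],(0,255,0))
t=np.radians(np.arange(0,360,10)); dot(np.c_[c[0]+.062*np.cos(t),c[1]+.062*np.sin(t),t*0+.02],(255,0,255))
t=np.radians(19.1+45+90*np.arange(4)); dot(np.c_[c[0]+.099*np.cos(t),c[1]+.099*np.sin(t),t*0+.014],(0,255,255))
cv2.imwrite("pics/fit.png",big)
```

```text
[[481.2  99.1 174.8]
 [482.7  39.3 174.8]] [[495.1 113.6 174.8]
 [497.4  24.3 174.8]
 [473.8 112.3 174.8]] 59.80473238410963
[(np.float64(979.2245468396129), np.float64(0.0), np.float64(-1.0), np.int64(47)), (np.float64(982.707140534487), np.float64(0.0), np.float64(-2.0), np.int64(47)), (np.float64(984.8921876260407), np.float64(-1.0), np.float64(-1.0), np.int64(47)), (np.float64(994.8242078438169), np.float64(-1.0), np.float64(-1.0), np.int64(46)), (np.float64(997.7744596745706), np.float64(-1.0), np.float64(-2.0), np.int64(47)), (np.float64(1001.5084198247964), np.float64(0.0), np.float64(-1.0), np.int64(48)), (np.float64(1004.5638992651593), np.float64(0.0), np.float64(-1.0), np.int64(46)), (np.float64(1016.6695212914199), np.float64(0.0), np.float64(-2.0), np.int64(46))]
```

View pics/fit.png

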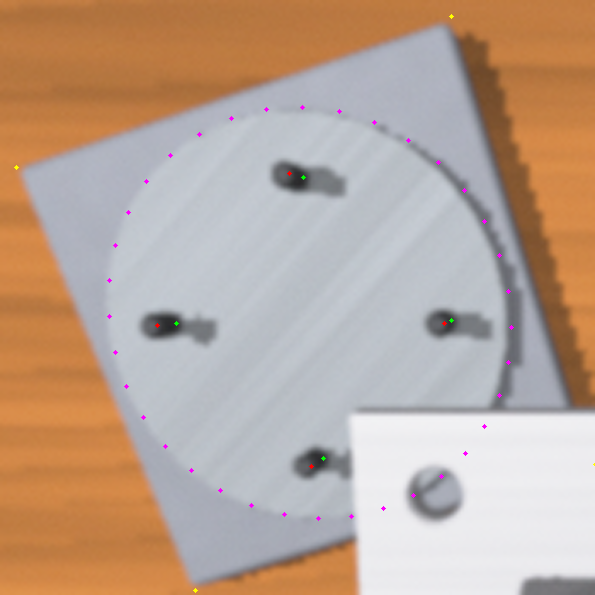

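Tips fit at about (152,325), (283,173), (437,322) and (305,464) in the crop. From this the base centre is about (503.2,159.7) mm, the stud square is at about 47° and the plate at about 19°. The foot is held centred on the TCP, with the same yaw as the tool. Moving above the studs.

step_arm(
  deltas=[
    [[9,-15,0,0,20],[15,-25,0,0,20],[15,-25,0,0,20],[9.7,-15.2,0,0,20],[5,-9,0,0,20],[0,0,0,-6.5,20],[0,0,0,-6.5,20],[0,0,0,-6.5,20],[0,0,0,-6.5,20],[0,0,0,-6.5,20]],
  ],
)

```text
clock: 6.48
tool_pos: [0.5028, 0.1598, 0.2297]
ee_rot: [0.0, 0.955, 0.295, -0.0]
force: [0.6, 0.9, -3.2]
opening: 0.0294
```

step_arm(
  deltas=[
    [[0,0,20,-6.5,20],[0,0,25,-6.5,20],[0,0,25,0,20],[0,0,25,0,20],[0,0,15,0,20],[0,0,10,0,20],[0,0,0,0,20],[0,0,0,0,20],[0,0,0,0,20],[0,0,0,0,20]],
  ],
)

```text
clock: 7.32
tool_pos: [0.5039, 0.1606, 0.1111]
ee_rot: [0.0, 0.917, 0.399, 0.001]
force: [0.3, 0.5, -2.4]
opening: 0.0299
```

Run:
```python
from h import *
p,th,s=tool(); print(p,th,s['force'],s['wrist_torque'],s['opening'],s['qpos'])
P=imaging.camera_params("wrist"); im=imaging.capture("wrist"); np.savez("w3.npz",im=im,**P)
# predicted px: holes (flange top) and stud tips
R=lambda a:np.c_[np.cos(np.radians(a+45+90*np.arange(4))),np.sin(np.radians(a+45+90*np.arange(4)))]*.0424264
H=np.c_[p[:2]/1e3+R(th),[(p[2]-55)/1e3]*4]; S=np.c_[np.array([.5032,.1597])+R(47),[.036]*4]
print(proj("wrist",H,P).round(),proj("wrist",S,P).round())
cv2.imwrite("pics/w3.png",cv2.resize(im[120:320,130:430],None,fx=2.6,fy=2.6,interpolation=2)[:,:,::-1])
```

```text
[503.93350901 160.59070919 111.13884655] 47.05120020575115 [ 0.32119349  0.4767069  -2.39593695] [-0.00802905 -0.02291644  0.04815905] 0.029936538752346115 [ 2.64444689e-01  3.01106476e-01  2.12569224e+00 -4.00561786e-05
  7.12919331e-01  1.01407373e+00]
[[233. 188.]
 [236. 277.]
 [326. 277.]
 [329. 188.]] [[237. 185.]
 [240. 266.]
 [322. 266.]
 [325. 185.]]
```

View pics/w3.png

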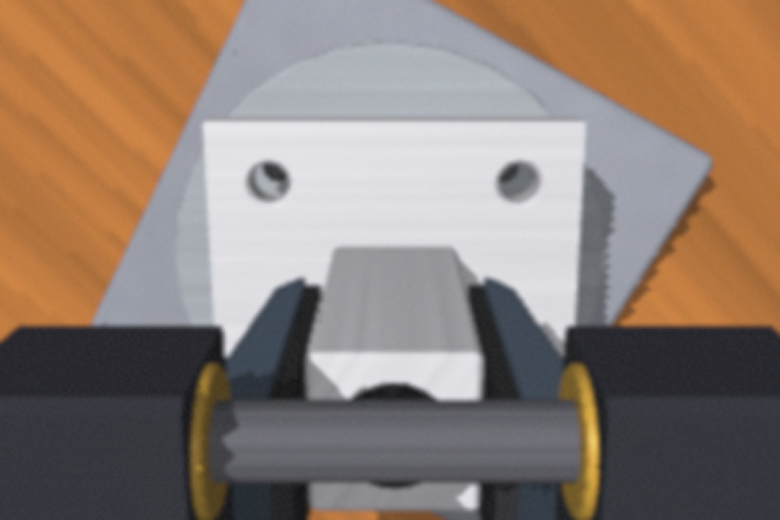

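The dark tips seen inside the holes, at about (275,172) and (510,172) in the crop, match the prediction. Only a shift of about 1 mm is needed. Lowering gently.

step_arm(
  deltas=[
    [[-1.2,0,0,0,20],[0,0,4,0,20],[0,0,2,0,20],[0,0,1,0,20],[0,0,1,0,20],[0,0,1,0,20],[0,0,0.5,0,20],[0,0,0.5,0,20],[0,0,0,0,20],[0,0,0,0,20]],
  ],
  newtons=50,
)

```text
clock: 8.2
tool_pos: [0.5024, 0.1596, 0.1]
ee_rot: [0.0, 0.917, 0.399, 0.0]
force: [-0.3, -0.3, -3.8]
opening: 0.03
```

step_arm(
  deltas=[
    [[0,0,0.5,0,20],[0,0,0.5,0,20],[0,0,0,0,20],[0,0,0,0,20],[0,0,0,0,20],[0,0,0,0,20],[0,0,0,0,20],[0,0,0,0,20],[0,0,0,0,20],[0,0,0,0,20]],
  ],
)

```text
clock: 9.03
tool_pos: [0.5024, 0.1596, 0.099]
ee_rot: [-0.0, 0.917, 0.399, 0.0]
force: [0.9, 1.6, -1.6]
opening: 0.0295
```

step_arm(
  deltas=[
    [[0,0,0.5,0,20],[0,0,0.5,0,20],[0,0,0.5,0,20],[0,0,0.5,0,20],[0,0,0,0,20],[0,0,0,0,20],[0,0,0,0,20],[0,0,0,0,20],[0,0,0,0,20],[0,0,0,0,20]],
  ],
)

```text
clock: 9.87
tool_pos: [0.5028, 0.16, 0.097]
ee_rot: [-0.0, 0.917, 0.399, 0.001]
force: [2.3, 5.6, -1.7]
opening: 0.03
```

```bash
python3 -c "
from h import *
p,th,s=tool(); print(p,th,s['force'],s['wrist_torque'],s['opening'],s['clock'])"
```

```text
[502.76081066 159.95984208  97.02564894] 47.03132812852482 [ 2.31096625  5.60020259 -1.72441736] [ 1.40730226 -0.38535582 -0.1179013 ] 0.029957321175390256 9.8667
```

The holes are engaging the tapers, with a 6 N side force. I'll shift the way it pushes and go on down.

step_arm(
  deltas=[
    [[0.6,-0.2,0,0,20],[0.3,-0.1,0,0,20],[0,0,0.5,0,20],[0,0,0.5,0,20],[0,0,0.5,0,20],[0,0,0.5,0,20],[0,0,0,0,20],[0,0,0,0,20],[0,0,0,0,20],[0,0,0,0,20]],
  ],
)

```text
clock: 10.7
tool_pos: [0.5027, 0.1604, 0.0949]
ee_rot: [-0.0, 0.917, 0.399, -0.0]
force: [1.3, 1.6, -4.7]
opening: 0.0298
```

```bash
python3 -c "
from h import *
p,th,s=tool(); print(p,th,s['force'],s['wrist_torque'],s['opening'],s['clock'])"
```

```text
[502.65699552 160.40438661  94.85876865] 47.05018302936819 [ 1.27997899  1.62431179 -4.69524666] [ 0.39708136 -0.27512845 -0.07831233] 0.029758464284325586 10.7
```

step_arm(
  deltas=[
    [[0.2,0,1,0,20],[0,0,1,0,20],[0,0,1,0,20],[0,0,1,0,20],[0,0,1,0,20],[0,0,1,0,20],[0,0,1,0,20],[0,0,0,0,20],[0,0,0,0,20],[0,0,0,0,20]],
  ],
)

```text
clock: 11.53
tool_pos: [0.5029, 0.1606, 0.0879]
ee_rot: [0.0, 0.917, 0.399, -0.0]
force: [0.5, -0.5, -3.6]
opening: 0.0295
```

```bash
python3 -c "
from h import *
p,th,s=tool(); print(p,th,s['force'],s['wrist_torque'],s['opening'],s['clock'])"
```

```text
[502.8563089  160.55329105  87.92844235] 47.051194050286085 [ 0.45228764 -0.47198521 -3.55300034] [-0.00582477  0.001732    0.01984718] 0.02954096370942875 11.5333
```

Nearly home. Now the last 3 mm, slowly, with a light press.

step_arm(
  deltas=[
    [[0,0,0.7,0,20],[0,0,0.7,0,20],[0,0,0.5,0,20],[0,0,0.5,0,20],[0,0,0.5,0,20],[0,0,0.3,0,20],[0,0,0,0,20],[0,0,0,0,20],[0,0,0,0,20],[0,0,0,0,20]],
  ],
)

```text
clock: 12.37
tool_pos: [0.5029, 0.1606, 0.0849]
ee_rot: [-0.0, 0.917, 0.399, -0.0]
force: [-3.1, -0.3, 4.9]
opening: 0.0298
```

```bash
python3 -c "
from h import *
p,th,s=tool(); print(p,th,s['force'],s['wrist_torque'],s['opening'],s['clock'])"
```

```text
[502.90412128 160.59848303  84.89095542] 47.05201628267007 [-3.08620159 -0.25191069  4.89446535] [-0.22724116  0.53335778  0.02904218] 0.029815156973211524 12.3667
```

Home: z=84.9 with about 8 N net upward. Now I'll turn it 28° clockwise to square.

step_arm(
  deltas=[
    [[0,0,0,2,20],[0,0,0,3,20],[0,0,0,3,20],[0,0,0,3,20],[0,0,0,3,20],[0,0,0,3,20],[0,0,0,3,20],[0,0,0,3,20],[0,0,0,3,20],[0,0,0,2,20]],
  ],
  newtons=60,
)

```text
clock: 13.2
tool_pos: [0.5031, 0.1612, 0.0849]
ee_rot: [-0.0, 0.986, 0.164, 0.0]
force: [-2.5, 6.0, 2.9]
opening: 0.0297
```

Run:
```python
from h import *
p,th,s=tool(); print(p,th,s['force'],s['wrist_torque'],s['opening'],s['clock'])
P=imaging.camera_params("wrist"); im=imaging.capture("wrist"); np.savez("w4.npz",im=im,**P)
g=cv2.cvtColor(im,cv2.COLOR_RGB2GRAY)
for x1,y1,x2,y2 in cv2.createLineSegmentDetector(1).detect(g[:260])[0][:,0]:
    if np.hypot(x2-x1,y2-y1)>45:
        for z in(.03,.014):
            a,b=ground("wrist",[[x1,y1],[x2,y2]],z,P)*1000; d=b-a
            print(z,(round(x1),round(y1),round(x2),round(y2)),round((np.degrees(np.arctan2(d[1],d[0]))+45)%90-45,2),round(np.hypot(*d[:2])))
cv2.imwrite("pics/w4.png",im[:,:,::-1])
```

```text
[503.12854159 161.15130447  84.89518015] 18.932238716288776 [-2.53543884  6.02254947  2.92644888] [1.2147566  0.4999252  0.61796164] 0.029690592750896937 13.2
0.03 (134, 245, 216, 245) 18.94 53
0.014 (134, 245, 216, 245) 18.94 57
0.03 (351, 228, 355, 166) 19.05 40
0.014 (351, 228, 355, 166) 19.05 43
0.03 (366, 245, 426, 244) 19.15 39
0.014 (366, 245, 426, 244) 19.15 42
0.03 (353, 166, 208, 167) 18.99 89
0.014 (353, 166, 208, 167) 18.99 96
0.03 (379, 234, 388, 127) 18.77 67
0.014 (379, 234, 388, 127) 18.77 72
0.03 (207, 168, 211, 242) 19.12 48
0.014 (207, 168, 211, 242) 19.12 52
0.03 (386, 125, 176, 125) 18.96 125
0.014 (386, 125, 176, 125) 18.96 134
0.03 (174, 128, 181, 231) 18.69 64
0.014 (174, 128, 181, 231) 18.69 69
0.03 (218, 163, 341, 163) 18.86 75
0.014 (218, 163, 341, 163) 18.86 81
```

View pics/w4.png

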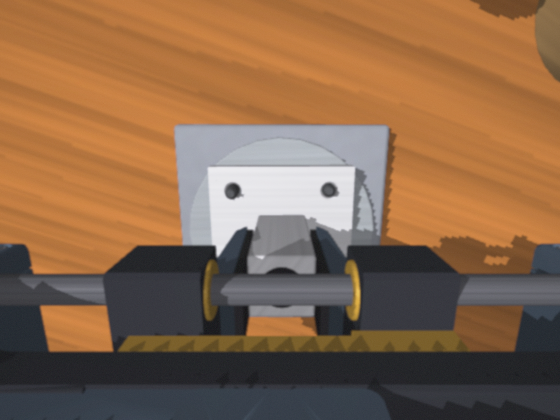

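The flange lines run at 19.0–19.1° and the plate lines at 18.7–19.0°, so it is square, but the studs lag by the hole play. I'll overshoot 1.2° to bring the disc along, then come back so the foot sits centred and unloaded.

step_arm(
  deltas=[
    [[0,0,0,0.7,20],[0,0,0,0.6,20],[0,0,0,0,20],[0,0,0,0,20],[0,-0.3,0,-0.6,20],[0,-0.2,0,-0.6,20],[0,0,-0.1,0,20],[0,0,0,0,20],[0,0,0,0,20],[0,0,0,0,20]],
  ],
)

```text
clock: 14.08
tool_pos: [0.503, 0.1611, 0.0849]
ee_rot: [-0.0, 0.986, 0.164, 0.0]
force: [0.9, 1.6, 0.3]
opening: 0.0298
```

```bash
python3 -c "
from h import *
p,th,s=tool(); print(p,th,s['force'],s['wrist_torque'],s['opening'],s['clock'])"
```

```text
[502.95911358 161.07108109  84.91362953] 18.93633566197051 [0.90732534 1.62727249 0.34252134] [ 0.3656901  -0.11689425 -0.02139589] 0.029800411859828634 14.0833
```

Unloaded and square. Releasing and retreating upward.

step_arm(
  deltas=[
    [[0,0,0,0,70],[0,0,0,0,70],[0,0,0,0,70],[0,0,0,0,70],[0,0,0,0,70],[0,0,0,0,70],[0,0,0,0,70],[0,0,0,0,70],[0,0,0,0,70],[0,0,0,0,70]],
  ],
)

```text
clock: 14.92
tool_pos: [0.5027, 0.1611, 0.0848]
ee_rot: [0.0, 0.986, 0.165, -0.0]
force: [-0.1, -0.2, 0.5]
opening: 0.0701
```

step_arm(
  deltas=[
    [[0,0,-10,0,70],[0,0,-20,0,70],[0,0,-30,0,70],[0,0,-30,0,70],[0,0,-30,0,70],[0,0,-20,0,70],[-20,0,-10,0,70],[-20,0,0,0,70],[0,0,0,0,70],[0,0,0,0,70]],
  ],
)

```text
clock: 15.75
tool_pos: [0.4646, 0.148, 0.2356]
ee_rot: [-0.0, 0.986, 0.165, 0.001]
force: [0.3, 0.6, -0.1]
opening: 0.0702
```

Run:
```python
from h import *
p,th,s=tool(); print(p,th,s['force'],s['opening'],s['clock'])
P=imaging.camera_params("wrist"); im=imaging.capture("wrist")
for l,z in(("foot_center",.03),("swivel_face",.014)):
  for d in imaging.outline_of("wrist",l):
    v,u=np.nonzero(d['mask']); print(l,d['confidence'],d['position'],square(ground("wrist",np.c_[u,v],z,P)))
g=cv2.cvtColor(im,cv2.COLOR_RGB2GRAY)
for x1,y1,x2,y2 in cv2.createLineSegmentDetector(1).detect(g)[0][:,0]:
    if np.hypot(x2-x1,y2-y1)>40:
        a,b=ground("wrist",[[x1,y1],[x2,y2]],.02,P)*1000; d=b-a
        print((round(x1),round(y1),round(x2),round(y2)),round((np.degrees(np.arctan2(d[1],d[0]))+45)%90-45,2))
sd=imaging.capture("side")
cv2.imwrite("pics/end.png",np.hstack([cv2.resize(im,(400,300)),cv2.resize(sd[170:380,150:430],(400,300))])[:,:,::-1])
```

```text
[464.58613268 147.95988437 235.6371057 ] 18.944324485198464 [ 0.27314753  0.61733425 -0.10917927] 0.07020881414623713 15.75
swivel_face 0.64 [256.3, 123.9] (502.1, 160.2, 139.2, 139.4, 18.9)
swivel_face 0.56 [215.6, 324.9] (301.9, 194.6, 139.9, 86.9, 43.8)
(323, 196, 324, 156) 19.95
(324, 154, 326, 108) 19.06
(346, 274, 348, 228) 19.41
(241, 195, 321, 194) 19.03
(66, 245, 139, 245) 19.1
(209, 306, 192, 349) -3.08
(165, 260, 198, 229) -28.43
(223, 273, 343, 273) 18.88
(187, 351, 558, 351) 18.93
(343, 161, 347, 86) 19.06
(437, 335, 366, 335) 18.93
(236, 109, 239, 194) 18.92
(324, 107, 238, 107) 18.89
(352, 305, 243, 305) 18.88
(539, 330, 439, 330) 18.97
(253, 335, 362, 336) 18.9
(142, 305, 208, 305) 18.6
(354, 305, 421, 304) 19.36
(60, 107, 3, 93) 5.04
(11, 214, 56, 227) 1.13
(344, 84, 217, 84) 18.82
(221, 211, 338, 211) 18.63
(233, 275, 151, 276) 19.18
(417, 275, 309, 276) 19.53
(354, 231, 382, 271) -35.26
(370, 234, 412, 274) -24.48
(215, 86, 218, 168) 18.49
(116, 333, 108, 279) 19.14
(308, 277, 234, 277) 18.92
(495, 131, 537, 146) 0.8
(388, 392, 437, 408) -2.52
(216, 384, 86, 384) 18.91
(47, 384, 1, 384) 19.11
(549, 384, 382, 384) 18.88
(502, 399, 555, 418) -2.42
(108, 272, 27, 272) 18.82
(542, 272, 477, 272) 19.09
(364, 384, 322, 384) 17.82
(149, 99, 207, 119) -0.02
```

View pics/end.png

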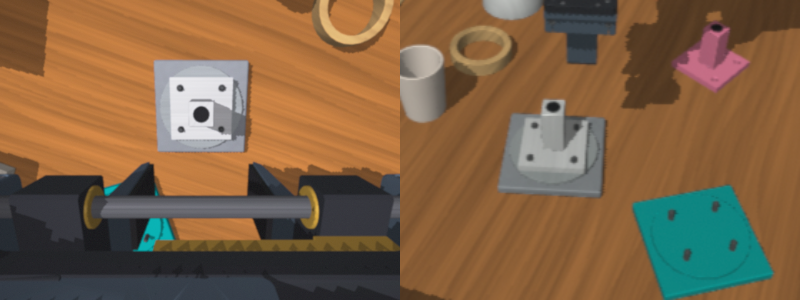

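The foot sits flat on the disc with the studs in all four holes. Its edges (about 18.9–19.0°) are parallel to the plate's (about 18.8–18.9°), and the gripper is clear.

```bash
python3 -c "
from bench import manip
print(manip.close_job())"
```

```text
the job is handed in; nothing more can be done
None
```

The lamp foot is on its base: all four holes went over the studs, and it is fully home on the swivel disc and square with the plate. I released it and handed the job in at about 16 s of the 61 s allowed.

- **Fit:** I estimated the stud angle by camera as about 28° counterclockwise off square. The holes slid over the tips at that angle, so no turning on the tips was needed. The largest force reading between moves was about 6 N sideways on the studs, with about 8 N of vertical press on the disc; I have no readings during the moves.
- **Home:** the tool ended at 84.9 mm, against 85 mm expected with the foot seated.
- **Square:** I turned the foot and disc 28° clockwise, then went 1.3° past and came 1.2° back to take up the hole play. In the last picture the long flange edges read about 18.9–19.0° and most plate edges 18.8–19.1°. A few short line segments scattered by up to about 1°.
- **One check failed:** the detector did not report the foot in the last wrist picture. I confirmed it by eye and by its edges; the side view shows it flat, with the studs in the holes.
- **Other things on the table:** I steered clear of them and saw none of them disturbed. I did not measure their positions again at the end.

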